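# Lens barrels into their alignment V-blocks

### The job

Lay the two lens barrels in their matching V-blocks on the alignment rail, the small blue-banded one in the small block with the blue base and the big red-banded one in the big block with the red base, each centred lengthwise on its block and fully down on both faces of the V; set them down gently without dropping them, and leave everything else where it is. The small barrel is left lying free. Finish while still holding the big barrel down in its V with a steady push of about 10 newtons straight down, so that it is pressed onto both sides of the V; do not let go at the end.

Things in the scene. Friction and masses are not known exactly. Their poses are not given: they have to be found in the camera images.
- big_barrel: big lens barrel: aluminium cylinder 44 mm in diameter, 130 mm long, a red band 10 mm wide near each end, glass in both ends, about 0.2 kg; lies level on a rest. Origin at its centre (on the axis, mid-length); y axis along the barrel. Either way round is right. It may roll about its axis.
- small_barrel: small lens barrel: aluminium cylinder 30 mm in diameter, 120 mm long, a blue band 10 mm wide near each end, about 0.12 kg; lies level on a rest. Origin at its centre; y axis along the barrel. Either way round is right.
- big_block_seat (a point): seat of the big V-block: the point where the centre of the 44 mm barrel belongs, on the optical axis midway along the block, 90 mm above the table. y axis along the V and the rail, z up, x across the V
- small_block_seat (a point): seat of the small V-block: the point where the centre of the 30 mm barrel belongs, on the optical axis midway along the block, 90 mm above the table. y axis along the V and the rail, z up, x across the V
- big_block: big V-block with a red base plate (74 x 104 x 12 mm), clamped on the rail; origin under its centre at the rail's top, 60 mm below the seat, same axes. Two dark steel saddles, 24 mm long, 60 mm wide, at y = -40 and +40 mm, tops with their pads 8 mm below the barrel axis, the gap between them 56 mm and open to 48 mm below the axis. 90 degree V, open upward. Steel clamp knob low on the -x side
- small_block: small V-block with a blue base plate (74 x 104 x 12 mm), clamped on the rail; origin under its centre at the rail's top, 60 mm below the seat, same axes. Two dark steel saddles, 24 mm long, 50 mm wide, at y = -40 and +40 mm, tops with their pads 3 mm below the barrel axis, the gap between them 56 mm and open to 48 mm below the axis. 90 degree V, open upward. Steel clamp knob low on the -x side
- big_block_near_pads: on the -x side of the big V-block's seat frame: two white plastic pads (24 mm long each, one on each of the two saddles), the near contact line of the big barrel; they give only a fraction of a millimetre and mark if pressed with more than about 50 N. Origin under the block's centre, at the rail's top.
- big_block_far_pads: the same on the +x side: the big barrel's other contact line. Same origin. A sideways drag while pushing loads one side and unloads the other; pushed straight down, both carry alike.
- small_block_near_pads: on the -x side of the small V-block's seat frame: two white plastic pads (24 mm long each, one on each of the two saddles), the near contact line of the small barrel; they give only a fraction of a millimetre and mark if pressed with more than about 50 N. Origin under the block's centre, at the rail's top.
- small_block_far_pads: the same on the +x side: the small barrel's other contact line. Same origin. A sideways drag while pushing loads one side and unloads the other; pushed straight down, both carry alike.
- rail: black alignment rail bolted down, 80 mm wide, 520 mm long along its y axis, 30 mm high, origin under its centre. Carries the two V-blocks near y = -100 and +100 mm (either way about), a brass pilot laser at y = +235 mm (top 107 mm above the table) and a white target plate at y = -236 mm (top 115 mm).
- rest_a: low rest with black rubber wedges that carries the big barrel: grey base 50 x 100 x 6 mm, two wedge pairs 16 mm long, 36 mm wide and 27 mm high at y = -40 and +40 mm, with a 64 mm gap between them open down to the base. Origin under its centre; the barrel lies along y, its axis about 43 mm above the table. Fixed.
- rest_b: same rest, carries the small barrel, whose axis lies about 35 mm above the table. Fixed.
- nozzle: bystander: spare copper laser nozzle, cone 60 mm wide, 42 mm high, origin under its centre. Leave alone.
- lock_ring: bystander: brass ring 44 mm wide, 8 mm high, lying between the two rests. Leave alone.
- dust_cap: bystander: black cap 50 mm wide, 14 mm high, beyond the rail. Leave alone.
- cleaner: bystander: clear bottle with blue cap, 48 mm wide, 130 mm high. Leave alone.
- driver: bystander: screwdriver with red handle, lying on the right. Leave alone.
- wrench: bystander: steel wrench, lying on the left. Leave alone.
Mind the look-alikes: they are no part of the job. What is shaped like the big_barrel but brown, green or pink is not meant.

How it is judged:
By the outcome, as a careful person would: the job done as asked, in the order asked, and still so for the second after the job is handed in, while the arm keeps its last pose, push and grip.
It also fails if it takes over 72 s, if anything falls off the work surface, if the arm or the gripper's body presses on something with over 40 N, if the wrist force passes 120 N, or if a joint passes its speed limit or range.

### The arm

A 7-joint arm with a two-finger parallel gripper is mounted at the origin on the work surface. World frame = base frame: x ahead of the robot, y to its left, z up, the work surface at z = 0. Lengths are in mm, angles in degrees, forces in N, time in s.
With the tool pointing down it reaches from about 400 to 750 mm from the base axis. Payload 19.5 kg.
Tool frame: the origin (TCP) lies between the finger pads; the fingertips stand 11 mm ahead of it and the grasp point (between the pads) lies 8 mm behind it (env.tip_reach is the distance from the TCP to the fingertips, in mm); z points along the fingers, x is the direction in which the jaws open and shut, and the axes are right-handed (so a half turn about z gives the same grasp; the last joint's range is limited). The gripper opens to 85 mm and grips with 20 to 120 N. Pads are 22 mm wide; open, the fingers measure 114 mm over their backs; the gripper's body (76 mm by 85 mm) begins 54 mm behind the grasp point. The pads swing forward as they close: fully open they stand 13 mm farther back than shut.
Start: joints at [71.408, 40.479, -1.581, 85.061, 1.261, 54.483, -4.326], TCP at [160.445, -552.136, 242.268] pointing down, gripper open.
Joint ranges: [-155.06, 155.06], [-18.47, 123.98], [-90, 86.84], [0, 140.48], [-83.41, 263.41], [0, 116], [-161.91, 161.91]. Speed limits (degrees/s): [108.29, 108.29, 147.25, 147.25, 172.46, 172.46, 172.46].

### API

Orientations are given as a 3x3 rotation matrix whose columns are the frame's x, y, z axes.
In Python, from workcell import env, read_camera, workorder gives the robot as it stands.
- The arm moves only by the tool apply_moves, never from a script. Its argument "motion" is a list of rows, each a list of 6 numbers: the shift along the world's x, y, z in cm, then the turn, a rotation vector about the world's x, y, z in degrees. A call has 1 to 8 rows; each row is the pose to reach, as a shift and turn from the pose measured when the call began; what a row does not reach only later rows make up. A row lasts 1/8 s, in which the tool goes at most 62.5 mm and 10.7 degrees, less where a joint would pass 70% of its speed; a pose out of reach is approached as far as the arm can. A call with a gripper value outside its range is refused whole. "hand" is the finger opening in cm, from 0 to 8.54, set as the call begins (left out, the last holds). The fingers move at their own pace and stop on an object; the grip force is fixed at half the most. Time passes only in rows, so rows that repeat a pose let the fingers close. It gives the time, the measured TCP pose, the force and the opening at its end, in the units of the state.
- env.sense(): the state, without advancing time (a new reading comes with each control period).
- read_camera(name): name is "side" or "top"; returns a dict with "color" (480x640x3 uint8, red, green, blue), "z_map" (480x640 float32, mm along the optical axis (not along the pixel's ray), 0 where there is no reading), "mtx" (3x3 intrinsics, pixels), "extrinsics" (4x4, takes a point from camera to world coordinates). Camera axes: x right, y down, z forward; pixel columns grow to the right and rows downward; lengths in mm; the calibration is good to about 2 mm. A picture is of the moment at which its call begins.
- workorder.finish_job(): hands the job in, once; it reports no verdict.
The state is a dict: "t": time; "joints": joint angles; "dq": joint speeds; "joint_efforts": joint torques, N m; "tcp_pos": TCP position; "tool_rot": TCP orientation; "contact_force": force on the tool from outside, world axes, zero at the start; "torque": the same for the moment, N m; "gripper_width": finger opening in mm.
Only numpy, scipy, OpenCV 4.12 (cv2) and the standard library are available. Lean on these libraries where they do the work, as an engineer would, in place of code of your own. Each camera call takes 0.05 s, during which the arm holds its last target. There are 200 camera calls.

## Working session

There is one attempt and no reset: what is moved stays moved. The work goes in short steps, Python scripts to look and compute and a tool call to move; the robot and the scene stay as the last step left them, time stands still between calls to the robot, and variables do not carry over. Pictures are saved under pics/ and viewed, on a budget of 10 in all, crops included, one or two more only if the job needs it, and the job is handed in when it is done.

Besides the shell and the picture viewer there is one more tool, called after "Emit:" by a JSON object that holds its "fn" and its "kwargs", one argument or row to a line. apply_moves: Moves the arm, as the interface text tells. Its arguments: {"type":"object","properties":{"motion":{"type":"array","items":{"type":"array","items":{"type":"number"}}},"hand":{"type":"number"}},"required":["motion"]}

```bash
ls; mkdir -p pics; cat > h.py <<'E'
import numpy as np, cv2
from workcell import env, read_camera, workorder
def snap(n):
    c=read_camera(n); np.savez(f'{n}.npz',**c); return c
def cloud(c):
    z=c['z_map']; K=c['mtx']; v,u=np.mgrid[:480,:640]
    p=np.stack([(u-K[0,2])/K[0,0]*z,(v-K[1,2])/K[1,1]*z,z],-1)
    return p@c['extrinsics'][:3,:3].T+c['extrinsics'][:3,3]
E
python3 - <<'E'
from h import *
for n in ('top','side'):
    c=snap(n); cv2.imwrite(f'pics/{n}0.png',c['color'][:,:,::-1]); print(n,c['mtx'].round(1).tolist(),c['extrinsics'].round(3).tolist())
print(env.sense())
E
```

```text
pics
top [[438.0, 0.0, 313.2], [0.0, 438.0, 235.6], [0.0, 0.0, 1.0]] [[0.026, -0.991, 0.13, 378.633], [-1.0, -0.027, -0.006, -76.816], [0.009, -0.13, -0.991, 1094.447], [0.0, 0.0, 0.0, 1.0]]
side [[467.0, 0.0, 316.8], [0.0, 467.0, 234.1], [0.0, 0.0, 1.0]] [[0.997, -0.041, 0.063, 446.473], [-0.075, -0.553, 0.829, -1054.441], [0.0, -0.832, -0.555, 736.021], [0.0, 0.0, 0.0, 1.0]]
{'t': 0.1, 'joints': array([71.40766784, 40.51024132, -1.58118167, 85.07990676,  1.26006922,
       54.48365871, -4.32431303]), 'dq': array([ 0.00197768, -0.05357012,  0.03352103, -0.06450955, -0.07609803,
        0.02035932, -0.05991833]), 'joint_efforts': array([ 1.49264113e-03, -8.84286332e+01,  1.23589531e+00, -2.36450779e+01,
        1.68686343e-02,  5.20511647e-03, -7.34481182e-05]), 'tcp_pos': array([ 160.38154123, -551.95080717,  241.88303456]), 'tool_rot': array([[ 2.79048149e-01, -9.60277061e-01, -3.10293179e-04],
       [-9.60276606e-01, -2.79048319e-01,  9.35780122e-04],
       [-9.85194976e-04,  3.68395704e-05, -9.99999514e-01]]), 'contact_force': array([-0.05390943,  0.35173358, -0.4139949 ]), 'torque': array([ 0.0581861 , -0.01293208, -0.00140579]), 'gripper_width': 85.24519610719733}
```

View pics/top0.png

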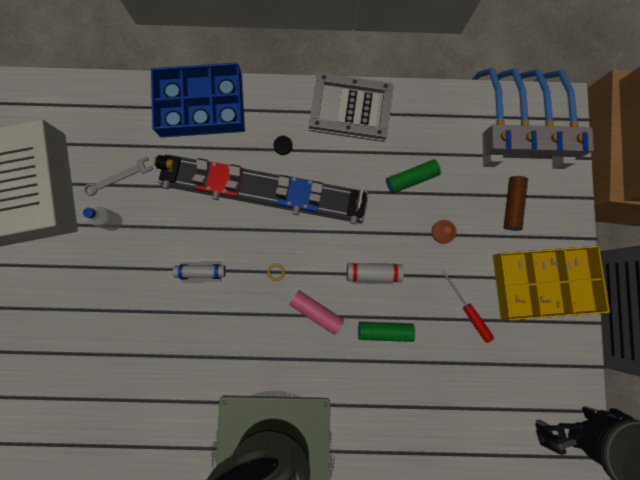

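View pics/side0.png

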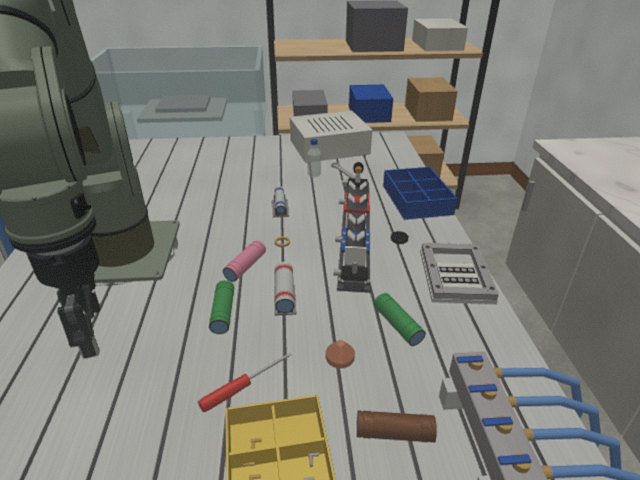

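The top view shows the big barrel at about (375,272), the small barrel at (199,271), the red block at (219,179) and the blue block at (299,193). The laser is at the left end of the rail, at (165,163), and the target is at (358,205). So the red block is on the rail's +y side. Measuring next.

```bash
cat >> h.py <<'E'
def ray(c,uv,z):
    K=c['mtx'];E=c['extrinsics'];uv=np.atleast_2d(uv).astype(float)
    d=np.c_[(uv-K[[0,1],[2,2]])/K[0,0],np.ones(len(uv))]@E[:3,:3].T
    return E[:3,3]+d*((z-E[2,3])/d[:,2])[:,None]
def hsv(c): return cv2.cvtColor(c['color'],cv2.COLOR_RGB2HSV)
def masks(c):
    h=hsv(c);H,S,V=[h[...,i].astype(int) for i in range(3)]
    return {'red':((H<8)|(H>172))&(S>140)&(V>60),'blue':(H>100)&(H<125)&(S>110)&(V>50)}
E
python3 - <<'E'
from h import *
win={'top':(150,130,420,300),'side':(265,150,385,325)}
for n in ('top','side'):
    c=dict(np.load(n+'.npz')); P=cloud(c)
    a=win[n]
    for col,m in masks(c).items():
        w=np.zeros_like(m);w[a[1]:a[3],a[0]:a[2]]=1
        k,l,s,ce=cv2.connectedComponentsWithStats((m&w).astype(np.uint8),connectivity=8)
        for i in range(1,k):
            if s[i,4]>=8: print(n,col,s[i].tolist(),ce[i].round(1),np.median(P[l==i],0).round(0), 'ray42',ray(c,ce[i],42)[0].round(1))
c=dict(np.load('top.npz'));P=cloud(c)
x,y,w,h=150,140,230,90
im=cv2.resize(c['color'][y:y+h,x:x+w],None,fx=3.4,fy=3.4,interpolation=cv2.INTER_CUBIC)
im2=cv2.resize(c['color'][250:295,165:415],None,fx=3.128,fy=3.128,interpolation=cv2.INTER_CUBIC)
cv2.imwrite('pics/crop0.png',np.vstack([im,im2[:,:im.shape[1]] if im2.shape[1]>=im.shape[1] else im2])[:,:,::-1])
for n in ('top','side'):
    c=dict(np.load(n+'.npz'));P=cloud(c)
    for nm,b in {'bigB':(340,250,412,295),'smB':(165,252,235,290)}.items() if n=='top' else {'bigB':(265,260,305,320),'smB':(268,184,293,220)}.items():
        Q=P[b[1]:b[3],b[0]:b[2]].reshape(-1,3)
        Q=Q[(Q[:,2]>(38 if nm=='bigB' else 36))&(Q[:,2]<80)]
        if len(Q): 
            vx,vy,x0,y0=cv2.fitLine(Q[:,:2].astype(np.float32),cv2.DIST_L2,0,.01,.01).ravel()
            t=(Q[:,:2]-[x0,y0])@[vx,vy]
            print(n,nm,len(Q),Q.mean(0).round(1),'dir',np.degrees(np.arctan2(vy,vx)).round(1),'t',t.min().round(0),t.max().round(0),'z95',np.percentile(Q[:,2],95).round(1))
E
```

```text
top red [196, 162, 42, 35, 636] [217.5 179.2] [651. 155.  42.] ray42 [650.8 156.   42. ]
top red [353, 264, 4, 17, 62] [354.6 272. ] [ 431. -183.   63.] ray42 [ 431.7 -184.6   42. ]
top red [394, 264, 4, 18, 65] [395.4 272.6] [ 431. -279.   63.] ray42 [ 432.8 -282.7   42. ]
top blue [228, 131, 13, 1, 13] [234. 131.] [789. 128.   6.] ray42 [775.3 121.6  42. ]
top blue [199, 133, 13, 1, 13] [205. 133.] [781. 203.   7.] ray42 [768.  193.6  42. ]
top blue [213, 132, 13, 1, 13] [219. 132.] [784. 166.   8.] ray42 [771.6 158.9  42. ]
top blue [169, 135, 13, 1, 13] [175. 135.] [773. 280.   8.] ray42 [760.7 267.8  42. ]
top blue [160, 136, 8, 1, 8] [163.5 136. ] [770. 309.   6.] ray42 [757.2 296.2  42. ]
top blue [276, 177, 42, 35, 718] [298.3 194.7] [616. -45.  42.] ray42 [617.5 -43.7  42. ]
top blue [387, 180, 4, 11, 18] [388.6 185.1] [ 654. -270.   20.] ray42 [ 647.7 -265.4   42. ]
top blue [178, 265, 5, 13, 43] [179.6 271.1] [423. 233.  49.] ray42 [423.  234.3  42. ]
top blue [214, 265, 5, 12, 41] [215.9 270.5] [425. 147.  49.] ray42 [426.8 147.9  42. ]
side red [355, 196, 5, 6, 18] [356.
[... 429 characters left out ...]
ide blue [365, 229, 4, 4, 14] [366.7 230.4] [661. -10.  42.] ray42 [661.  -9.  42.]
side blue [342, 235, 4, 5, 16] [343.9 236.9] [595. -36.  42.] ray42 [595.4 -35.7  42. ]
side blue [366, 236, 3, 5, 15] [367. 238.] [655. -46.  42.] ray42 [655.7 -45.6  42. ]
side blue [341, 243, 5, 9, 32] [342.5 246.5] [587. -79.  42.] ray42 [586.5 -79.3  42. ]
side blue [365, 244, 4, 9, 21] [367.2 247.6] [649. -88.  42.] ray42 [649.  -89.1  42. ]
top bigB 1034 [ 431.9 -229.9   60.4] dir -89.9 t -64.0 67.0 z95 67.0
top smB 642 [424.7 188.2  47. ] dir -87.8 t -61.0 60.0 z95 52.2
side bigB 869 [ 432.4 -244.3   58.6] dir -89.7 t -82.0 54.0 z95 66.2
side smB 222 [425.4 180.2  46.1] dir -88.0 t -74.0 57.0 z95 51.1
```

View pics/crop0.png

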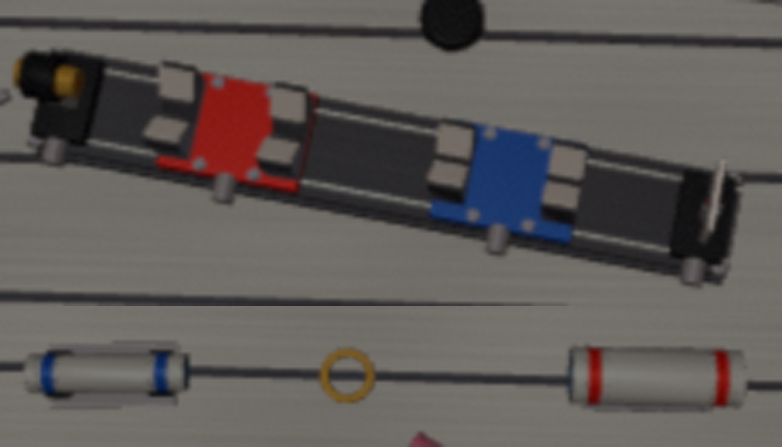

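The crop shows the V-block saddles clearly, at crop positions (175,85), (165,130), (288,105) and (278,152) on the red block and (455,140), (447,178), (565,160) and (562,198) on the blue. The knobs are on the robot side, as described. Next I'll fit the rail angle and the V positions from depth.

```bash
cat > m.py <<'E'
from h import *
c=dict(np.load('top.npz'));P=cloud(c)
B=P[130:235,145:385].reshape(-1,3)
# rail angle: minAreaRect of rail+blocks footprint at z 24..45
Q=B[(B[:,2]>24)&(B[:,2]<36)]
r=cv2.minAreaRect(Q[:,:2].astype(np.float32));print('rail rect',np.round(r[0],1),np.round(r[1],1),round(r[2],2))
l=cv2.fitLine(Q[:,:2].astype(np.float32),cv2.DIST_HUBER,0,.01,.01).ravel();print('ang',np.degrees(np.arctan2(l[1],l[0])))
S=np.array([[650.8,156],[617.5,-43.7]])
d=S[0]-S[1];print('plates ang',np.degrees(np.arctan2(d[1],d[0])),np.linalg.norm(d))
th=np.radians(80.6);ey=np.array([np.cos(th),np.sin(th)]);ex=np.array([ey[1],-ey[0]])
from scipy.optimize import least_squares
for nm,s in zip(('red','blue'),S):
    for cam in ('top','side'):
        cc=dict(np.load(cam+'.npz'));A=cloud(cc).reshape(-1,3)
        loc=np.c_[(A[:,:2]-s)@ex,(A[:,:2]-s)@ey,A[:,2]]
        L=loc[(abs(loc[:,0])<45)&(abs(loc[:,1])<65)&(loc[:,2]>60)&(loc[:,2]<95)]
        print(nm,cam,len(L),'x',np.percentile(L[:,0],[1,50,99]).round(1),'y',np.percentile(L[:,1],[1,50,99]).round(1),'z',np.percentile(L[:,2],[2,50,98]).round(1))
        for sg in (1,-1):
            M=L[(L[:,1]*sg>0)&(L[:,2]<(80 if nm=='red' else 85))&(abs(L[:,0])<26)]
            if len(M)<15: print(len(M));continue
            f=least_squares(lambda q:q[1]+abs(M[:,0]-q[0])-M[:,2],[0,60],loss='soft_l1')
            print('  y',round(M[:,1].mean(),1),'Vx0',f.x.round(2),'n',len(M),'res',np.median(abs(f.fun)).round(2))
E
python3 m.py
```

```text
rail rect [667.8  28.9] [241.2 575.1] 1.27
ang 82.1671
plates ang 80.53302527233272 202.45735353402208
red top 487 x [-24.9  12.5  35.1] y [-55.7  24.2  48.2] z [60.7 75.8 83.4]
  y 34.5 Vx0 [ 3.57 56.53] n 176 res 3.38
  y -44.8 Vx0 [ 3.95 57.18] n 162 res 3.09
red side 258 x [-24.1  12.9  35.6] y [-59.1 -29.2  47.2] z [60.3 72.2 81.7]
  y 30.6 Vx0 [ 3.05 54.89] n 88 res 3.99
  y -48.3 Vx0 [ 3.44 54.2 ] n 93 res 4.39
blue top 478 x [-19.1   7.9  30.7] y [-53.6  26.1  49.6] z [62.4 80.4 88.3]
  y 37.2 Vx0 [ 4.21 65.15] n 192 res 4.26
  y -41.6 Vx0 [ 5.84 66.99] n 173 res 2.61
blue side 432 x [-17.6   6.5  30.7] y [-55.3 -31.1  51.1] z [60.7 74.8 86.7]
  y 33.0 Vx0 [ 4.06 62.68] n 169 res 4.38
  y -47.0 Vx0 [ 5.01 63.17] n 187 res 5.0
```

Emit:
{"fn": "apply_moves", "kwargs": {
  "motion": [
    [3.6,3.8,0,0,0,9],
    [7.2,7.6,0,0,0,18],
    [10.9,11.3,0,0,0,27],
    [14.5,15.1,0,0,0,36],
    [18.1,18.9,0,0,0,45],
    [21.7,22.6,0,0,0,54],
    [25.4,26.4,0,0,0,63],
    [29,30.2,0,0,0,72]
  ],
  "hand": 8.5
}}

```text
t: 1.1
tcp_pos: [451.4, -248.6, 241.8]
tool_rot: [[1.0, -0.026, -0.001], [-0.026, -1.0, -0.0], [-0.001, 0.0, -1.0]]
contact_force: [0.2, -0.9, 0.3]
gripper_width: 84.9
```

Emit:
{"fn": "apply_moves", "kwargs": {
  "motion": [
    [-0.1,5.5,-1,0,0,0.4],
    [-0.4,11,-2,0,0,0.8],
    [-0.8,16.4,-3,0,0,1.2],
    [-1.2,21.9,-4,0,0,1.7],
    [-1.6,27.4,-5,0,0,2.2],
    [-2,32.8,-6,0,0,2.7],
    [-2.4,38.3,-7,0,0,3.2],
    [-2.7,43.8,-8,0,0,3.5]
  ]
}}

```text
t: 2.1
tcp_pos: [424.0, 191.2, 161.4]
tool_rot: [[0.999, 0.035, -0.001], [0.035, -0.999, -0.0], [-0.001, 0.0, -1.0]]
contact_force: [1.5, -0.2, -0.8]
gripper_width: 85.4
```

```bash
python3 - <<'E'
from h import *
c=snap('side');cv2.imwrite('pics/side1.png',cv2.resize(c['color'][90:270,190:430],None,fx=3.3,fy=3.3)[:,:,::-1])
print(env.sense()['tcp_pos'],env.sense()['contact_force'])
E
```

```text
[422.45967838 198.84442877 160.44732675] [-7.57827525 11.03385964 -1.33552026]
```

View pics/side1.png

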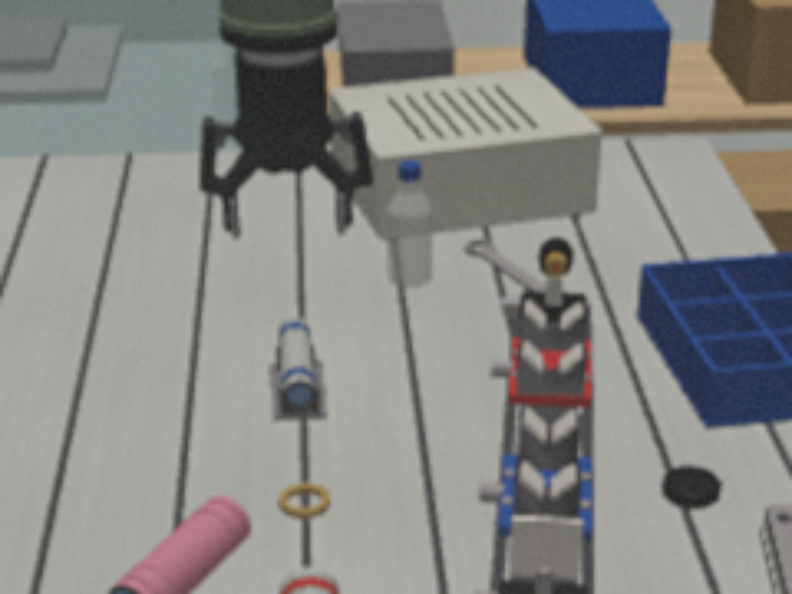

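The gripper is centred over the small barrel, with fingertips at about (232,232) and (345,228) in the crop and the barrel below at (297,360). Letting it settle before descending.

Emit:
{"fn": "apply_moves", "kwargs": {
  "motion": [
    [0,-0.8,0,0,0,0],
    [0,-0.8,0,0,0,0],
    [0,-0.8,0,0,0,0],
    [0,-0.8,0,0,0,0]
  ]
}}

```text
t: 2.65
tcp_pos: [422.7, 190.2, 160.6]
tool_rot: [[0.999, 0.042, -0.002], [0.042, -0.999, 0.004], [-0.002, -0.004, -1.0]]
contact_force: [-0.8, -0.1, 0.7]
gripper_width: 85.0
```

Emit:
{"fn": "apply_moves", "kwargs": {
  "motion": [
    [0.1,-0.1,-4,0,0,0],
    [0.2,-0.1,-8,0,0,0],
    [0.2,-0.1,-10.5,0,0,0],
    [0.2,-0.1,-12,0,0,0],
    [0.2,-0.1,-13,0,0,0],
    [0.2,-0.1,-13.3,0,0,0],
    [0.2,-0.1,-13.3,0,0,0]
  ]
}}

```text
t: 3.52
tcp_pos: [424.9, 189.2, 27.9]
tool_rot: [[0.999, 0.041, -0.001], [0.041, -0.999, 0.004], [-0.001, -0.004, -1.0]]
contact_force: [0.1, -0.5, 0.5]
gripper_width: 85.3
```

```bash
python3 - <<'E'
from h import *
s=env.sense();print(s['tcp_pos'],s['contact_force'],s['tool_rot'].round(3))
E
```

```text
[424.90988723 189.1907666   27.90190999] [ 0.12655831 -0.51574946  0.50162016] [[ 0.999  0.041 -0.001]
 [ 0.041 -0.999  0.004]
 [-0.001 -0.004 -1.   ]]
```

Emit:
{"fn": "apply_moves", "kwargs": {
  "motion": [
    [0,0,0,0,0,0],
    [0,0,0,0,0,0],
    [0,0,0,0,0,0],
    [0,0,0,0,0,0],
    [0,0,0,0,0,0],
    [0,0,0,0,0,0],
    [0,0,0,0,0,0],
    [0,0,0,0,0,0]
  ],
  "hand": 2.0
}}

```text
t: 4.53
tcp_pos: [425.6, 189.3, 28.3]
tool_rot: [[0.999, 0.041, 0.0], [0.041, -0.999, 0.005], [0.0, -0.005, -1.0]]
contact_force: [1.8, -0.2, 8.3]
gripper_width: 28.6
```

Emit:
{"fn": "apply_moves", "kwargs": {
  "motion": [
    [0,0,0.5,0,0,0],
    [0,0,2,0,0,0],
    [0,0,4.5,0,0,0],
    [0,0,7.5,0,0,0],
    [0,0,10.5,0,0,0],
    [0,0,13,0,0,0],
    [0,0,14,0,0,0],
    [0,0,14,0,0,0]
  ]
}}

```text
t: 5.52
tcp_pos: [425.6, 189.3, 168.6]
tool_rot: [[0.999, 0.041, 0.001], [0.041, -0.999, 0.005], [0.001, -0.005, -1.0]]
contact_force: [0.6, -0.6, -1.5]
gripper_width: 28.2
```

Emit:
{"fn": "apply_moves", "kwargs": {
  "motion": [
    [1,-1.2,0,0,0,-0.6],
    [3.5,-4.2,0,0,0,-2.1],
    [6.6,-7.9,0,0,0,-3.9],
    [9.9,-11.8,0,0,0,-5.8],
    [13.2,-15.8,0,0,0,-7.7],
    [16.5,-19.7,0,0,0,-9.7],
    [18.7,-22.4,0,0,0,-11],
    [19.7,-23.5,0,0,0,-11.6]
  ]
}}

```text
t: 6.52
tcp_pos: [623.0, -49.1, 167.1]
tool_rot: [[0.986, -0.164, -0.0], [-0.164, -0.986, 0.004], [-0.001, -0.004, -1.0]]
contact_force: [0.0, 0.4, -2.1]
gripper_width: 28.4
```

Emit:
{"fn": "apply_moves", "kwargs": {
  "motion": [
    [0,0,0,0,0,0],
    [0,0,0,0,0,0],
    [0,0,0,0,0,0],
    [0,0,0,0,0,0]
  ]
}}

```text
t: 7.02
tcp_pos: [622.9, -48.7, 167.2]
tool_rot: [[0.987, -0.164, 0.0], [-0.164, -0.986, 0.004], [-0.001, -0.004, -1.0]]
contact_force: [0.3, -0.1, -0.3]
gripper_width: 28.0
```

```bash
python3 - <<'E'
from h import *
s=env.sense();print(s['t'],s['tcp_pos'],s['contact_force'],s['tool_rot'].round(3))
c=snap('side');t=snap('top')
a=cv2.resize(c['color'][110:310,290:420],None,fx=2.9,fy=2.9);b=cv2.resize(t['color'][130:330,190:330],None,fx=2.9,fy=2.9)
cv2.imwrite('pics/s2.png',np.hstack([a,b])[:,:,::-1])
E
```

```text
7.025 [622.90683782 -48.66942072 167.24121744] [ 0.33674136 -0.1243068  -0.26920537] [[ 0.987 -0.164  0.   ]
 [-0.164 -0.986  0.004]
 [-0.001 -0.004 -1.   ]]
```

View pics/s2.png

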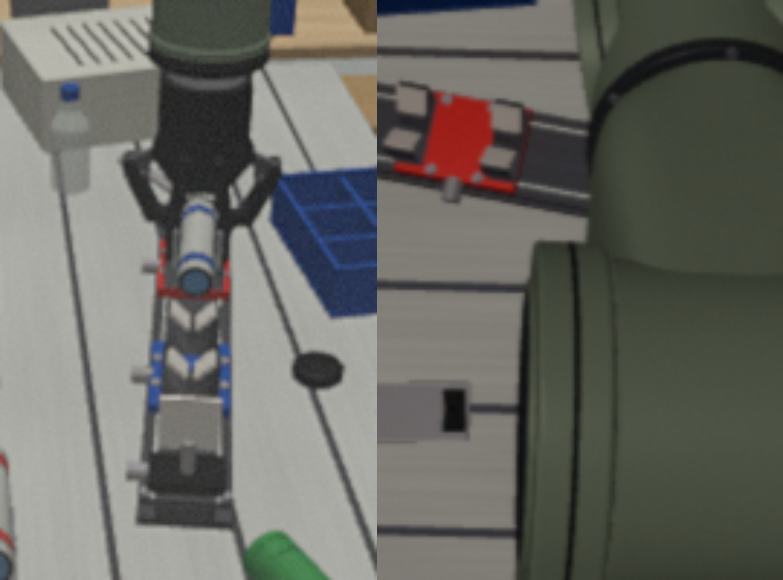

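The barrel is held over the blue block; its bands show at about (198,205) and (195,262) in the left half. I'll measure its lengthwise centre and tilt against the block in the same side camera.

```bash
cat > bm.py <<'E'
from h import *
import sys
def barrel(c,box,col,seat,ang,zr):
    th=np.radians(ang);ey=np.array([np.cos(th),np.sin(th)]);ex=np.array([ey[1],-ey[0]])
    P=cloud(c);x0,y0,x1,y1=box;m=masks(c)[col];w=np.zeros_like(m);w[y0:y1,x0:x1]=1
    w&=(P[...,2]>zr[0])&(P[...,2]<zr[1])
    k,l,s,ce=cv2.connectedComponentsWithStats((m&w).astype(np.uint8),connectivity=8)
    for i in range(1,k):
        if s[i,4]>=8:
            q=P[l==i];L=np.c_[(q[:,:2]-seat)@ex,(q[:,:2]-seat)@ey,q[:,2]]
            print(col,s[i].tolist(),'loc',L.mean(0).round(1),'ymid',(L[:,1].min()/2+L[:,1].max()/2).round(1),'zmax',np.percentile(L[:,2],90).round(1))
E
python3 - <<'E'
from bm import *
c=dict(np.load('side.npz'))
barrel(c,(335,165,380,225),'blue',np.array([622.7,-46.6]),80.7,(120,220))
# cloud of barrel
P=cloud(c)[165:225,335:385].reshape(-1,3)
th=np.radians(80.7);ey=np.array([np.cos(th),np.sin(th)]);ex=np.array([ey[1],-ey[0]])
L=np.c_[(P[:,:2]-[622.7,-46.6])@ex,(P[:,:2]-[622.7,-46.6])@ey,P[:,2]]
L=L[(abs(L[:,0])<14)&(abs(L[:,1])<75)&(L[:,2]>150)&(L[:,2]<200)]
print(len(L),np.percentile(L[:,1],[1,50,99]).round(1))
for a in (-60,-40,-20,30,45): 
    M=L[(L[:,1]>a)&(L[:,1]<a+15)]
    if len(M)>5: print(a,len(M),'ztop',np.percentile(M[:,2],90).round(1),'x',M[:,0].mean().round(1))
E
```

```text
blue [353, 198, 10, 3, 12] loc [  1.2 -41.8 187. ] ymid -40.9 zmax 189.4
358 [-64.8 -27.4  58.1]
-60 64 ztop 188.9 x -0.8
-40 34 ztop 188.7 x 0.4
-20 27 ztop 189.0 x -0.1
30 35 ztop 190.0 x -0.0
45 22 ztop 188.7 x 0.7
```

Emit:
{"fn": "apply_moves", "kwargs": {
  "motion": [
    [0,0.2,-1.5,0,0,0],
    [0,0.2,-3.5,0,0,0],
    [0,0.2,-5.5,0,0,0],
    [0,0.2,-6.8,0,0,0],
    [0,0.2,-7.4,0,0,0],
    [0,0.2,-7.6,0,0,0],
    [0,0.2,-7.7,0,0,0],
    [0,0.2,-7.7,0,0,0]
  ]
}}

```text
t: 8.12
tcp_pos: [623.1, -46.9, 90.6]
tool_rot: [[0.986, -0.164, 0.001], [-0.164, -0.986, 0.004], [0.0, -0.004, -1.0]]
contact_force: [-1.2, 0.2, -0.6]
gripper_width: 28.4
```

Emit:
{"fn": "apply_moves", "kwargs": {
  "motion": [
    [0,0,-0.1,0,0,0],
    [0,0,-0.2,0,0,0],
    [0,0,-0.3,0,0,0],
    [0,0,-0.4,0,0,0],
    [0,0,-0.4,0,0,0]
  ]
}}

```text
t: 8.75
tcp_pos: [623.1, -46.9, 86.5]
tool_rot: [[0.986, -0.164, 0.001], [-0.164, -0.986, 0.004], [-0.0, -0.004, -1.0]]
contact_force: [-0.6, -0.6, -1.4]
gripper_width: 28.2
```

Emit:
{"fn": "apply_moves", "kwargs": {
  "motion": [
    [0,0,-0.05,0,0,0],
    [0,0,-0.1,0,0,0],
    [0,0,-0.15,0,0,0],
    [0,0,-0.2,0,0,0],
    [0,0,-0.2,0,0,0]
  ]
}}

```text
t: 9.38
tcp_pos: [623.0, -46.9, 84.4]
tool_rot: [[0.986, -0.164, 0.0], [-0.164, -0.986, 0.004], [-0.0, -0.004, -1.0]]
contact_force: [-0.4, -0.4, -1.1]
gripper_width: 28.1
```

Emit:
{"fn": "apply_moves", "kwargs": {
  "motion": [
    [0,0,-0.05,0,0,0],
    [0,0,-0.1,0,0,0],
    [0,0,-0.1,0,0,0],
    [0,0,-0.1,0,0,0]
  ]
}}

```text
t: 9.88
tcp_pos: [623.2, -46.9, 83.5]
tool_rot: [[0.986, -0.164, 0.001], [-0.164, -0.986, 0.004], [0.0, -0.004, -1.0]]
contact_force: [0.8, 0.0, -0.9]
gripper_width: 28.2
```

Emit:
{"fn": "apply_moves", "kwargs": {
  "motion": [
    [0,0,-0.05,0,0,0],
    [0,0,-0.1,0,0,0],
    [0,0,-0.1,0,0,0],
    [0,0,-0.1,0,0,0]
  ]
}}

```text
t: 10.38
tcp_pos: [623.4, -47.0, 83.1]
tool_rot: [[0.986, -0.164, 0.002], [-0.164, -0.986, 0.004], [0.001, -0.004, -1.0]]
contact_force: [-1.0, -0.9, 9.5]
gripper_width: 28.3
```

Emit:
{"fn": "apply_moves", "kwargs": {
  "motion": [
    [0,0,0.02,0,0,0],
    [0,0,0.02,0,0,0]
  ]
}}

```text
t: 10.62
tcp_pos: [623.4, -47.0, 83.3]
tool_rot: [[0.986, -0.164, 0.002], [-0.164, -0.986, 0.003], [0.001, -0.004, -1.0]]
contact_force: [0.6, 0.2, 2.3]
gripper_width: 27.9
```

Emit:
{"fn": "apply_moves", "kwargs": {
  "motion": [
    [0,0,0,0,0,0],
    [0,0,0,0,0,0],
    [0,0,0,0,0,0],
    [0,0,0,0,0,0],
    [0,0,0,0,0,0],
    [0,0,0,0,0,0],
    [0,0,0,0,0,0]
  ],
  "hand": 8.5
}}

```text
t: 11.5
tcp_pos: [623.4, -47.0, 83.3]
tool_rot: [[0.986, -0.164, 0.002], [-0.164, -0.986, 0.003], [0.001, -0.004, -1.0]]
contact_force: [0.1, 0.4, -0.4]
gripper_width: 84.7
```

Emit:
{"fn": "apply_moves", "kwargs": {
  "motion": [
    [0,0,0.5,0,0,0],
    [0,0,2,0,0,0],
    [0,0,5,0,0,0],
    [0,0,9,0,0,0],
    [0,0,11.5,0,0,0],
    [0,0,12,0,0,0]
  ]
}}

```text
t: 12.25
tcp_pos: [624.0, -47.0, 205.7]
tool_rot: [[0.986, -0.164, 0.005], [-0.164, -0.986, 0.003], [0.004, -0.004, -1.0]]
contact_force: [-0.4, -0.2, 0.5]
gripper_width: 84.9
```

Emit:
{"fn": "apply_moves", "kwargs": {
  "motion": [
    [-1,-1,0,0,0,0.5],
    [-3.7,-3.5,0,0,0,1.8],
    [-7.3,-7,0,0,0,3.6],
    [-11,-10.5,0,0,0,5.4],
    [-14.6,-14,0,0,0,7.2],
    [-17.4,-16.7,0,0,0,8.6],
    [-18.7,-18,0,0,0,9.4],
    [-19.1,-18.4,0,0,0,9.5]
  ]
}}

```text
t: 13.25
tcp_pos: [431.5, -231.9, 205.4]
tool_rot: [[1.0, -0.0, 0.003], [-0.0, -1.0, 0.004], [0.003, -0.004, -1.0]]
contact_force: [0.4, 0.4, -0.8]
gripper_width: 85.0
```

Emit:
{"fn": "apply_moves", "kwargs": {
  "motion": [
    [0,0,0,0,0,0],
    [0,0,0,0,0,0],
    [0,0,0,0,0,0]
  ]
}}

```text
t: 13.62
tcp_pos: [431.9, -231.4, 205.3]
tool_rot: [[1.0, 0.0, 0.003], [0.0, -1.0, 0.004], [0.003, -0.004, -1.0]]
contact_force: [0.2, -0.2, 0.4]
gripper_width: 84.8
```

```bash
python3 - <<'E'
from bm import *
s=env.sense();print(s['t'],s['tcp_pos'],s['contact_force'],s['tool_rot'].round(3))
c=snap('side');t=snap('top')
a=cv2.resize(c['color'][150:350,260:400],None,fx=2.9,fy=2.9);b=cv2.resize(t['color'][140:340,270:400],None,fx=2.9,fy=2.9)
cv2.imwrite('pics/s3.png',np.hstack([a,b])[:,:,::-1])
seat=np.array([622.7,-46.6])
for n,cc in (('top',t),('side',c)):
    print(n);barrel(cc,(265,170,370,260),'blue',seat,80.7,(75,115));
    P=cloud(cc).reshape(-1,3);th=np.radians(80.7);ey=np.array([np.cos(th),np.sin(th)]);ex=np.array([ey[1],-ey[0]])
    L=np.c_[(P[:,:2]-seat)@ex,(P[:,:2]-seat)@ey,P[:,2]]
    M=L[(abs(L[:,0])<9)&(abs(L[:,1])<75)&(L[:,2]>94)&(L[:,2]<112)]
    print(len(M),'barrel y',np.percentile(M[:,1],[1,99]).round(1),M.mean(0).round(1))
    for a_ in (-58,-30,0,30,45):
        m=M[(M[:,1]>a_)&(M[:,1]<a_+13)]
        if len(m)>3: print('   ',a_,m.mean(0).round(1),np.percentile(m[:,2],85).round(1))
E
```

```text
13.625 [ 431.85064835 -231.36943969  205.34946036] [ 0.24291502 -0.2041347   0.42064042] [[ 1.     0.     0.003]
 [ 0.    -1.     0.004]
 [ 0.003 -0.004 -1.   ]]
top
blue [279, 179, 5, 12, 43] loc [ -2.1  42.9 102.8] ymid 43.1 zmax 106.6
blue [315, 186, 5, 12, 40] loc [ -2.5 -42.9 102.9] ymid -42.9 zmax 106.2
401 barrel y [-60.2  57.7] [ -0.6  -0.9 103.8]
    -58 [ -0.6 -51.5 103.7] 105.3
    -30 [ -0.3 -23.4 104. ] 105.7
    0 [ -0.5   6.5 103.6] 105.4
    30 [ -1.   36.2 103.5] 106.0
    45 [ -0.7  52.  103.7] 106.2
side
blue [353, 209, 8, 2, 8] loc [  1.1  45.6 104. ] ymid 45.0 zmax 106.3
blue [352, 227, 9, 2, 11] loc [  1.1 -40.8 103.8] ymid -41.4 zmax 106.1
201 barrel y [-62.1  59.8] [ 1.000e-01 -8.800e+00  1.033e+02]
    -58 [  0.  -51.5 104.2] 105.7
    -30 [  0.4 -24.  103.6] 105.2
    0 [  0.    6.8 103.8] 105.0
    30 [ -0.2  36.6 104.2] 106.0
    45 [ -1.7  51.7 103.9] 105.5
```

View pics/s3.png

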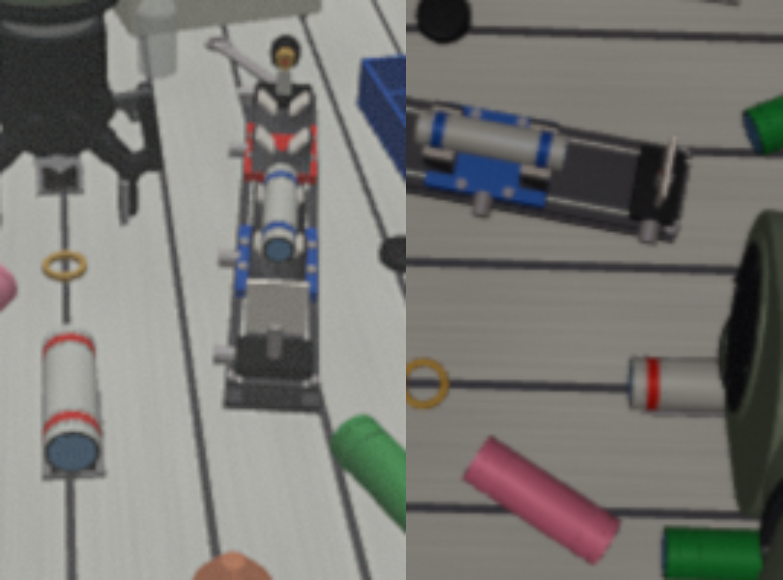

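The small barrel lies in the blue block. Its bands sit at ±42.9 mm about the seat and its top is at about 105 mm, which is right. Now the big one, taking out the small tool tilt on the way down.

Emit:
{"fn": "apply_moves", "kwargs": {
  "motion": [
    [0,0,-3,-0.1,0.1,0],
    [0,0,-8,-0.2,0.2,0],
    [0,0,-12,-0.23,0.17,0],
    [0,0,-14.5,-0.23,0.17,0],
    [0,0,-16.3,-0.23,0.17,0],
    [0,0,-17,-0.23,0.17,0],
    [0,0,-17,-0.23,0.17,0]
  ]
}}

```text
t: 14.6
tcp_pos: [431.8, -231.4, 35.4]
tool_rot: [[1.0, 0.0, -0.0], [0.0, -1.0, 0.0], [-0.0, -0.0, -1.0]]
contact_force: [0.0, -0.4, 0.8]
gripper_width: 85.1
```

Emit:
{"fn": "apply_moves", "kwargs": {
  "motion": [
    [0,0,0,0,0,0],
    [0,0,0,0,0,0],
    [0,0,0,0,0,0],
    [0,0,0,0,0,0],
    [0,0,0,0,0,0],
    [0,0,0,0,0,0],
    [0,0,0,0,0,0]
  ],
  "hand": 3.0
}}

```text
t: 15.48
tcp_pos: [433.0, -231.6, 36.2]
tool_rot: [[1.0, 0.001, 0.003], [0.001, -1.0, -0.0], [0.003, 0.0, -1.0]]
contact_force: [3.2, 1.0, 9.6]
gripper_width: 42.4
```

Emit:
{"fn": "apply_moves", "kwargs": {
  "motion": [
    [0,0,0.5,0,0,0],
    [0,0,2,0,0,0],
    [0,0,4.5,0,0,0],
    [0,0,7.5,0,0,0],
    [0,0,10.5,0,0,0],
    [0,0,13,0,0,0],
    [0,0,14.3,0,0,0],
    [0,0,14.5,0,0,0]
  ]
}}

```text
t: 16.48
tcp_pos: [433.0, -231.8, 181.8]
tool_rot: [[1.0, 0.001, 0.003], [0.001, -1.0, -0.001], [0.003, 0.001, -1.0]]
contact_force: [0.6, -1.0, -2.3]
gripper_width: 42.5
```

Emit:
{"fn": "apply_moves", "kwargs": {
  "motion": [
    [0.5,0.8,0,0,0,-0.2],
    [1.7,3,0,0,0,-0.7],
    [3.7,6.4,0,0,0,-1.5],
    [6,10.4,0,0,0,-2.5],
    [8.3,14.4,0,0,0,-3.5],
    [10.6,18.4,0,0,0,-4.5],
    [12.9,22.3,0,0,0,-5.4],
    [14.9,25.7,0,0,0,-6.2]
  ]
}}

```text
t: 17.48
tcp_pos: [582.2, 27.8, 180.8]
tool_rot: [[0.994, -0.107, 0.002], [-0.107, -0.994, -0.001], [0.002, 0.001, -1.0]]
contact_force: [0.2, -0.5, -1.6]
gripper_width: 42.4
```

```bash
python3 -c "
from h import *
s=env.sense();print(s['t'],s['tcp_pos'],s['contact_force'],s['tool_rot'].round(3))"
```

```text
17.475 [582.24582897  27.78892228 180.79376602] [ 0.2095899  -0.49704189 -1.60074555] [[ 0.994 -0.107  0.002]
 [-0.107 -0.994 -0.001]
 [ 0.002  0.001 -1.   ]]
```

Remaining (73.1, 123.7) and about −3.15°.

Emit:
{"fn": "apply_moves", "kwargs": {
  "motion": [
    [1.5,2.6,0,0,0,-0.7],
    [3.5,5.9,0,0,0,-1.5],
    [5.4,9.1,0,0,0,-2.3],
    [6.7,11.3,0,0,0,-2.9],
    [7.2,12.2,0,0,0,-3.15],
    [7.3,12.4,0,0,0,-3.15],
    [7.3,12.4,0,0,0,-3.15],
    [7.3,12.4,0,0,0,-3.15]
  ]
}}

```text
t: 18.48
tcp_pos: [655.2, 151.0, 180.9]
tool_rot: [[0.987, -0.162, 0.002], [-0.162, -0.987, -0.001], [0.002, 0.001, -1.0]]
contact_force: [1.0, -0.3, -2.3]
gripper_width: 42.8
```

```bash
python3 - <<'E'
from bm import *
s=env.sense();print(s['t'],s['tcp_pos'],s['contact_force'],s['tool_rot'].round(4))
c=snap('side');cv2.imwrite('pics/s4.png',cv2.resize(c['color'][120:270,280:430],None,fx=4,fy=4)[:,:,::-1])
seat=np.array([655.3,151.5]);barrel(c,(330,130,390,215),'red',seat,80.7,(130,240))
P=cloud(c).reshape(-1,3);th=np.radians(80.7);ey=np.array([np.cos(th),np.sin(th)]);ex=np.array([ey[1],-ey[0]])
L=np.c_[(P[:,:2]-seat)@ex,(P[:,:2]-seat)@ey,P[:,2]]
M=L[(abs(L[:,0])<10)&(abs(L[:,1])<80)&(L[:,2]>195)&(L[:,2]<222)]
print(len(M),np.percentile(M[:,1],[1,99]).round(1))
for a in (-64,-45,-30,25,40,52):
    m=M[(M[:,1]>a)&(M[:,1]<a+12)]
    if len(m)>3: print(a,m.mean(0).round(1))
E
```

```text
18.475 [655.15478809 150.95820654 180.9364509 ] [ 0.98999291 -0.27018324 -2.26013278] [[ 0.9868 -0.1621  0.002 ]
 [-0.1621 -0.9868 -0.0014]
 [ 0.0022  0.001  -1.    ]]
173 [-68.3  64.2]
-64 [ 2.000e-01 -5.990e+01  2.056e+02]
-45 [  1.2 -38.2 208.9]
-30 [ 2.00e-01 -2.45e+01  2.09e+02]
25 [ -0.   32.  209.1]
40 [-2.000e-01  4.460e+01  2.097e+02]
52 [ -0.3  57.3 208.6]
```

View pics/s4.png

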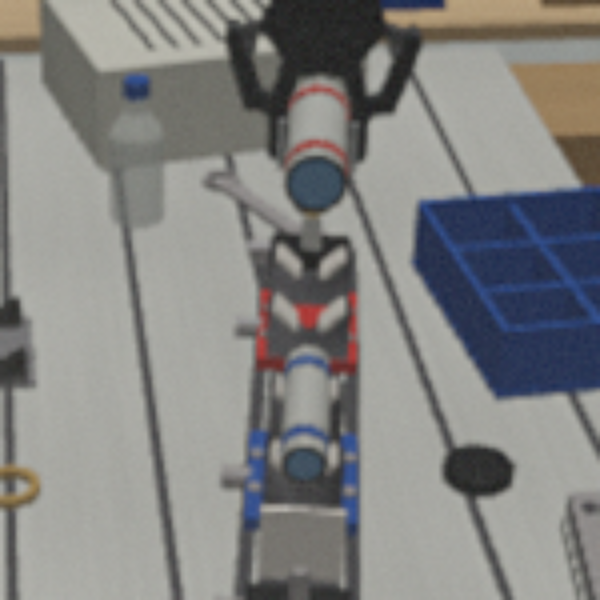

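Emit:
{"fn": "apply_moves", "kwargs": {
  "motion": [
    [0,0.1,-1.5,0,0,0],
    [0,0.1,-4,0,0,0],
    [0,0.1,-6,0,0,0],
    [0,0.1,-7.8,0,0,0],
    [0,0.1,-8.6,0,0,0],
    [0,0.1,-8.9,0,0,0],
    [0,0.1,-9.1,0,0,0],
    [0,0.1,-9.1,0,0,0]
  ]
}}

```text
t: 19.52
tcp_pos: [655.4, 152.1, 90.3]
tool_rot: [[0.987, -0.162, 0.003], [-0.162, -0.987, -0.001], [0.003, 0.001, -1.0]]
contact_force: [0.2, 0.7, -1.6]
gripper_width: 42.4
```

Emit:
{"fn": "apply_moves", "kwargs": {
  "motion": [
    [0,0,-0.1,0,0,0],
    [0,0,-0.2,0,0,0],
    [0,0,-0.3,0,0,0],
    [0,0,-0.4,0,0,0],
    [0,0,-0.4,0,0,0]
  ]
}}

```text
t: 20.15
tcp_pos: [655.3, 152.1, 86.2]
tool_rot: [[0.987, -0.162, 0.003], [-0.162, -0.987, -0.001], [0.003, 0.001, -1.0]]
contact_force: [-0.3, 0.7, -2.5]
gripper_width: 42.7
```

Emit:
{"fn": "apply_moves", "kwargs": {
  "motion": [
    [0,0,-0.05,0,0,0],
    [0,0,-0.1,0,0,0],
    [0,0,-0.15,0,0,0],
    [0,0,-0.2,0,0,0],
    [0,0,-0.2,0,0,0]
  ]
}}

```text
t: 20.78
tcp_pos: [655.3, 152.1, 84.2]
tool_rot: [[0.987, -0.162, 0.002], [-0.162, -0.987, -0.001], [0.003, 0.001, -1.0]]
contact_force: [0.2, -0.2, -3.0]
gripper_width: 42.6
```

Emit:
{"fn": "apply_moves", "kwargs": {
  "motion": [
    [0,0,-0.03,0,0,0],
    [0,0,-0.06,0,0,0],
    [0,0,-0.06,0,0,0]
  ]
}}

```text
t: 21.15
tcp_pos: [655.4, 152.1, 83.6]
tool_rot: [[0.987, -0.162, 0.003], [-0.162, -0.987, -0.001], [0.003, 0.001, -1.0]]
contact_force: [0.4, -0.1, -2.3]
gripper_width: 42.4
```

Emit:
{"fn": "apply_moves", "kwargs": {
  "motion": [
    [0,0,-0.03,0,0,0],
    [0,0,-0.06,0,0,0],
    [0,0,-0.06,0,0,0]
  ]
}}

```text
t: 21.52
tcp_pos: [655.7, 152.1, 83.2]
tool_rot: [[0.987, -0.162, 0.003], [-0.162, -0.987, -0.001], [0.004, 0.001, -1.0]]
contact_force: [2.0, -0.8, 2.1]
gripper_width: 42.4
```

The near face touched first, pushing the tool toward +x. I'll follow it sideways a little while going on down.

Emit:
{"fn": "apply_moves", "kwargs": {
  "motion": [
    [0.03,0,-0.02,0,0,0],
    [0.04,0,-0.04,0,0,0],
    [0.04,0,-0.04,0,0,0]
  ]
}}

```text
t: 21.9
tcp_pos: [656.0, 152.1, 82.9]
tool_rot: [[0.987, -0.162, 0.003], [-0.162, -0.987, -0.001], [0.003, 0.001, -1.0]]
contact_force: [-1.7, -0.4, 4.6]
gripper_width: 42.9
```

Emit:
{"fn": "apply_moves", "kwargs": {
  "motion": [
    [0,0,-0.03,0,0,0],
    [0,0,-0.05,0,0,0],
    [0,0,-0.05,0,0,0],
    [0,0,-0.05,0,0,0]
  ]
}}

```text
t: 22.4
tcp_pos: [656.0, 152.1, 82.9]
tool_rot: [[0.987, -0.162, 0.003], [-0.162, -0.987, -0.001], [0.004, 0.0, -1.0]]
contact_force: [-1.4, -0.9, 9.8]
gripper_width: 42.4
```

```bash
cat > f.py <<'E'
from h import *
F=[];T=[]
for i in range(5):
    read_camera('side'); s=env.sense(); F.append(s['contact_force']);T.append(s['torque'])
F=np.array(F);th=np.radians(80.7);ey=np.array([np.cos(th),np.sin(th)]);ex=np.array([ey[1],-ey[0]])
m=F.mean(0);print(s['t'],s['tcp_pos'].round(2),s['tool_rot'][:,2].round(4),'F',m.round(2),'std',F.std(0).round(2),'across',(m[:2]@ex).round(2),'along',(m[:2]@ey).round(2),'T',np.mean(T,0).round(3))
E
python3 f.py
```

```text
22.65 [656.01 152.12  82.89] [ 0.0034 -0.0011 -1.    ] F [-3.   -1.55  9.76] std [0.38 0.44 0.32] across -2.71 along -2.01 T [-0.235  0.592 -0.072]
```

Emit:
{"fn": "apply_moves", "kwargs": {
  "motion": [
    [-0.01,-0.01,-0.05,0,0,0],
    [-0.03,-0.02,-0.05,0,0,0],
    [-0.03,-0.02,-0.05,0,0,0],
    [-0.03,-0.02,-0.05,0,0,0]
  ]
}}

```text
t: 23.15
tcp_pos: [656.0, 152.1, 82.9]
tool_rot: [[0.987, -0.162, 0.004], [-0.162, -0.987, -0.001], [0.004, -0.0, -1.0]]
contact_force: [-0.7, -0.7, 8.8]
gripper_width: 42.7
```

```bash
python3 f.py; python3 - <<'E'
from bm import *
seat=np.array([655.3,151.5]);th=np.radians(80.7);ey=np.array([np.cos(th),np.sin(th)]);ex=np.array([ey[1],-ey[0]])
c=snap('side');t=snap('top')
a=cv2.resize(c['color'][140:270,300:410],None,fx=4,fy=4);b=cv2.resize(t['color'][140:270,180:265],None,fx=4,fy=4)
cv2.imwrite('pics/s5.png',np.hstack([a,b])[:,:,::-1])
for n,cc,bx in (('side',c,(330,150,390,215)),('top',t,(170,140,265,215))):
    print(n);barrel(cc,bx,'red',seat,80.7,(88,125))
    P=cloud(cc).reshape(-1,3);L=np.c_[(P[:,:2]-seat)@ex,(P[:,:2]-seat)@ey,P[:,2]]
    M=L[(abs(L[:,0])<12)&(abs(L[:,1])<80)&(L[:,2]>98)&(L[:,2]<118)]
    if len(M)>5: print(len(M),np.percentile(M[:,1],[1,99]).round(1))
    for a_ in (-64,-45,-30,25,40,52):
        m=M[(M[:,1]>a_)&(M[:,1]<a_+12)]
        if len(m)>3: print('  ',a_,m.mean(0).round(1),np.percentile(m[:,2],85).round(1))
E
```

```text
23.4 [655.99 152.12  82.92] [ 4.3e-03 -7.0e-04 -1.0e+00] F [-0.48 -0.09  8.54] std [0.24 0.46 0.28] across -0.46 along -0.17 T [-0.034  0.157 -0.074]
side
199 [-66.7  59.9]
   -64 [  0.5 -60.8 107.2] 111.5
   -45 [  1.8 -38.6 110.9] 112.4
   -30 [  0.3 -23.4 110.1] 111.9
   25 [ -0.5  30.5 110.5] 112.2
   40 [-1.000e-01  4.540e+01  1.108e+02] 112.6
   52 [  2.5  56.5 110.4] 111.4
top
red [231, 167, 7, 18, 67] loc [ -3.5 -46.7 107.8] ymid -46.5 zmax 112.7
181 [-65.3 -25.4]
   -64 [ -0.2 -58.  110.4] 112.4
   -45 [ -0.5 -39.2 110.8] 113.2
   -30 [  1.7 -27.9 110.7] 113.2
```

View pics/s5.png

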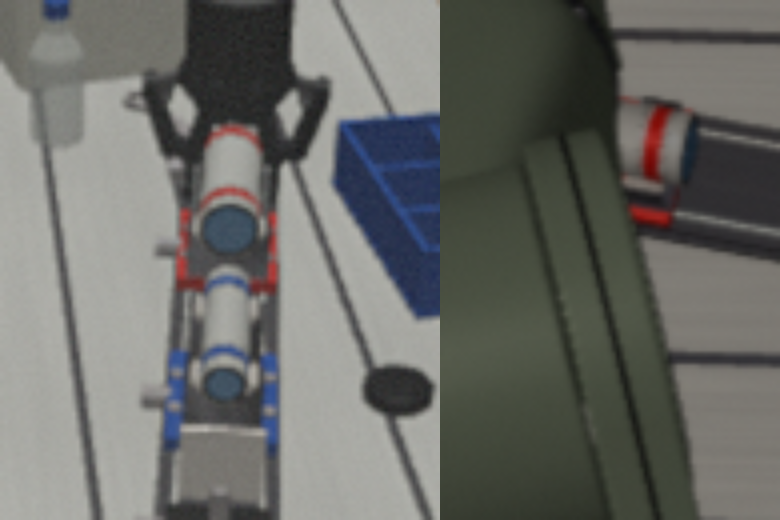

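Both barrels are down: the big one's top is at about 112 mm along its whole length and it is centred to about 1 mm. The push reads 8.5 N with almost no sideways load. I'll trim it toward 10 N and check that it holds.

Emit:
{"fn": "apply_moves", "kwargs": {
  "motion": [
    [-0.03,-0.02,-0.05,0,0,0],
    [-0.03,-0.02,-0.06,0,0,0],
    [-0.03,-0.02,-0.06,0,0,0],
    [-0.03,-0.02,-0.06,0,0,0],
    [-0.03,-0.02,-0.06,0,0,0],
    [-0.03,-0.02,-0.06,0,0,0]
  ]
}}

```text
t: 24.25
tcp_pos: [656.0, 152.1, 82.9]
tool_rot: [[0.987, -0.162, 0.005], [-0.162, -0.987, -0.0], [0.005, -0.001, -1.0]]
contact_force: [-0.7, -0.4, 10.1]
gripper_width: 42.4
```

```bash
python3 f.py; python3 f.py
```

```text
24.5 [655.99 152.12  82.89] [ 5.2e-03 -2.0e-04 -1.0e+00] F [-0.88 -0.41  9.58] std [0.15 0.33 0.3 ] across -0.8 along -0.55 T [-0.022  0.227 -0.052]
24.75 [655.99 152.12  82.91] [ 5.2e-03 -2.0e-04 -1.0e+00] F [-1.03 -0.12  9.88] std [0.41 0.23 0.38] across -0.99 along -0.29 T [-0.057  0.242 -0.034]
```

Steady at about 9.8 N with about 1 N sideways. Handing in.

```bash
python3 -c "
from workcell import workorder,env
print(workorder.finish_job()); s=env.sense(); print(s['t'],s['tcp_pos'],s['contact_force'],s['gripper_width'])"
```

```text
the job is handed in; nothing more can be done
None
the job is handed in; nothing more can be done
```

Both barrels are in their matching V-blocks. The job was handed in at about 25 s, with the arm still gripping the big barrel and pushing it down.

- **Small barrel:** it lies free in the blue-based block. In the top view its bands sit at ±42.9 mm about the seat. Its top measured 105–106 mm, where 105 is fully down.
- **Big barrel:** it is in the red-based block with its top at about 112 mm along its length, as it should be when fully down. More push no longer lowered it.
- **Final push:** it read 9.6–9.9 N downward, steady over two checks, with about 1 N of sideways load across the V. That is measured from the empty gripper, so the barrel's own weight of about 2 N adds to the load on the pads.

**Where checks disagreed:** the big barrel's lengthwise centre came out between −0.3 and +1.5 mm. The arm hid one end from the top camera, so I could not narrow that further. The side camera also read about 1 mm toward −y compared with the top camera.

No bystander was touched as far as I could tell, though I did not check each one at the end. The hand-in gave no verdict.

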